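Load the analyser's reagent caddy

ROBOT

A 7-joint arm with a two-finger parallel gripper is mounted at the origin on the work surface. World frame = base frame: x ahead of the robot, y to its left, z up, the work surface at z = 0. Lengths are in mm, angles in degrees, forces in N, time in s.
With the tool pointing down it reaches from about 400 to 875 mm from the base axis. Payload 6.5 kg.
Tool frame: the origin (TCP) lies at the very end of the fingers, on their centre line; the grasp point (between the pads) lies 19 mm behind it (r.grip_depth is the x of the grasp point in the tool frame, in mm); x points along the fingers, y is the direction in which the jaws open and shut, and the axes are right-handed (so a half turn about x gives the same grasp; the last joint's range is limited). The gripper opens to 85 mm and grips with 20 to 120 N. Pads are 22 mm wide; open, the fingers measure 114 mm over their backs; the gripper's body (76 mm by 85 mm) begins 54 mm behind the grasp point. The pads swing forward as they close: fully open they stand 13 mm farther back than shut.
Start: joints at [-80.913, 30.733, -0.252, 88.115, 0.149, 61.152, -4.079], TCP at [144.888, 633.638, 231.29] pointing down, gripper open.
Joint ranges: [-154.64, 154.64], [-21.42, 123.67], [-72.66, 72.17], [13.99, 137.28], [-74.86, 254.86], [10.95, 109.41], [-158.01, 158.01]. Speed limits (degrees/s): [136.94, 136.94, 180, 180, 180, 180, 180].

INTERFACE

Orientations are given as a 3x3 rotation matrix whose columns are the frame's x, y, z axes.
In Python, from bench import r gives the robot as it stands. Calls block until the motion is done:
- r.move_to(position, orientation): joint-space move of the TCP to a pose.
- r.move_linear(position, attitude=None, max_speed=150, stop_force=None): straight line of the TCP; attitude=None keeps the orientation; max_speed is the mean speed in mm/s. With stop_force (N) it stops when the force on the tool has changed by that much, and returns True; else False.
- r.goto_joints(angles): joint-space move.
- r.set_gripper(opening, newtons=None): finger opening in mm; newtons is the grip in N (None keeps the last); returns when the fingers have stopped.
- r.sleep(seconds).
- r.inverse_kinematics(position, orientation): joint angles nearest the present ones, or None.
- r.grab_frame(name): name is "side" or "top"; returns (picture, depth): 420x560x3 uint8, red, green, blue; 420x560 float32, mm along the optical axis (not along the pixel's ray), 0 where there is no reading.
- r.camera_params(name): a dict with "mtx" (3x3 intrinsics, pixels), "view" (4x4, takes a point from world to camera coordinates). Camera axes: x right, y down, z forward; pixel columns grow to the right and rows downward; lengths in mm; the calibration is good to about 2 mm. A picture is of the moment at which its call begins. camera_params takes no time and is no camera call.
A pose or a line that the arm cannot do raises r.IKError and nothing moves.
- r.finish_job(): hands the job in, once; it reports no verdict.
Trained networks look in the newest picture that a camera, given by its name, has taken for a name from the list of things; names that differ only in an ending like _2 or _b are one class to them, and where a whole thing is asked for, a point or a joint stands for the part that bears it (a point fixed in the world has none). Each returns a list of dicts, best first, with "confidence" (0 to 1); they miss things now and then, are a little off and sometimes report something else, mostly with a low value. They report only what shows in the picture. A call takes as long as a camera call. They do not tell look-alikes from the thing itself.
- r.find_in(query, camera): "point" ([column, row] in pixels, amid what is visible of it).
- r.regions_of(query, camera): "mask" (420x560 bool, what is visible of it) and "point" ([column, row] in pixels, amid what is visible of it).
Readings, each from a call of its own:
- r.get_time_s(): time.
- r.get_q(): joint angles.
- r.get_qvel(): joint speeds.
- r.get_joint_torque(): joint torques, N m.
- r.get_ee_pos(): TCP position.
- r.get_eef_rot(): TCP orientation.
- r.get_contact_force(): force on the tool from outside, world axes, zero at the start.
- r.get_torque(): the same for the moment, N m.
- r.get_finger_gap(): finger opening in mm.
Only numpy, scipy, OpenCV 4.12 (cv2) and the standard library are available. Lean on these libraries where they do the work, as an engineer would, in place of code of your own. Each camera call takes 0.05 s, during which the arm holds its last target.

TASK

Load the reagent caddy for the analyser: stand each full cartridge, one with a copper seal on top, upright on the floor of the caddy pocket that has the colour of its end. Set the cartridges down rather than dropping them in, and leave the two spent look-alikes without a copper seal standing where they are.

Things in the scene. Friction and masses are not known exactly. Their poses are not given: they have to be found in the camera images.
- cart_blue: Full reagent cartridge, blue: black upright block 64 long (its x) x 30 wide (its y) x 51 mm high, about 90 g, its -x end (16 mm of the length) blue plastic, the rest of its top covered by a shiny copper seal. Stands loose on the bench. Origin at the centre of its underside; z up. Pinch it across the 30 mm width.
- cart_yellow: Full reagent cartridge, yellow: black upright block 64 long (its x) x 30 wide (its y) x 51 mm high, about 90 g, its -x end (16 mm of the length) yellow plastic, the rest of its top covered by a shiny copper seal. Stands loose on the bench. Origin at the centre of its underside; z up. Pinch it across the 30 mm width.
- cart_green: Full reagent cartridge, green: black upright block 64 long (its x) x 30 wide (its y) x 51 mm high, about 90 g, its -x end (16 mm of the length) green plastic, the rest of its top covered by a shiny copper seal. Stands loose on the bench. Origin at the centre of its underside; z up. Pinch it across the 30 mm width.
- cart_white: Full reagent cartridge, white: black upright block 64 long (its x) x 30 wide (its y) x 51 mm high, about 90 g, its -x end (16 mm of the length) white plastic, the rest of its top covered by a shiny copper seal. Stands loose on the bench. Origin at the centre of its underside; z up. Pinch it across the 30 mm width.
- spent_blue: Spent cartridge, look-alike of the blue one: same 64 x 30 x 51 mm black block with blue -x end, but no copper seal: its top is grey with three black round wells. It is not wanted and stays where it stands. Origin at the centre of its underside; z up.
- spent_green: Spent cartridge, look-alike of the green one: same 64 x 30 x 51 mm black block with green -x end, but no copper seal: its top is grey with three black round wells. It is not wanted and stays where it stands. Origin at the centre of its underside; z up.
- pocket_blue: Blue pocket, 86 (x) x 52 mm (y), 80 x 46 inside; origin under its centre, 6 mm above the bench, floor 4 and rim 12 mm above that. Takes a cartridge lengthwise along x, either end first. The four stand 2 x 2, parallel, 93 mm (x) and 85 mm (y) apart, in a fixed grey caddy (194 x 154 mm, rim 16 mm above the bench, low handles at its short ends); which colour is where varies.
- pocket_yellow: Yellow pocket, 86 (x) x 52 mm (y), 80 x 46 inside; origin under its centre, 6 mm above the bench, floor 4 and rim 12 mm above that. Takes a cartridge lengthwise along x, either end first. The four stand 2 x 2, parallel, 93 mm (x) and 85 mm (y) apart, in a fixed grey caddy (194 x 154 mm, rim 16 mm above the bench, low handles at its short ends); which colour is where varies.
- pocket_green: Green pocket, 86 (x) x 52 mm (y), 80 x 46 inside; origin under its centre, 6 mm above the bench, floor 4 and rim 12 mm above that. Takes a cartridge lengthwise along x, either end first. The four stand 2 x 2, parallel, 93 mm (x) and 85 mm (y) apart, in a fixed grey caddy (194 x 154 mm, rim 16 mm above the bench, low handles at its short ends); which colour is where varies.
- pocket_white: White pocket, 86 (x) x 52 mm (y), 80 x 46 inside; origin under its centre, 6 mm above the bench, floor 4 and rim 12 mm above that. Takes a cartridge lengthwise along x, either end first. The four stand 2 x 2, parallel, 93 mm (x) and 85 mm (y) apart, in a fixed grey caddy (194 x 154 mm, rim 16 mm above the bench, low handles at its short ends); which colour is where varies.
Not all that is in view belongs to the job. Leave any purple look-alike of the spent_blue alone.

How it is judged:
By the outcome, as a careful person would: the job done as asked, in the order asked, and still so for the second after the job is handed in, with the robot touching nothing.
It also fails if it takes over 99 s, if anything falls off the work surface, if the arm or the gripper's body presses on something with over 40 N, if the wrist force passes 120 N, or if a joint passes its speed limit or range.

## Working session

There is one attempt and no reset: what is moved stays moved. The work goes in short steps, each a Python script; the robot and the scene stay as the last script left them, time stands still between calls to the robot, and variables do not carry over. Pictures are saved under pics/ and viewed, and the job is handed in when it is done.

```bash
ls; mkdir -p pics; python3 - <<'E'
from bench import r
import cv2,numpy as np
for n in("top","side"):
    p,d=r.grab_frame(n); cv2.imwrite(f"pics/{n}0.png",p[:,:,::-1]); np.savez(f"pics/{n}0.npz",p=p,d=d)
    c=r.camera_params(n); print(n,np.round(c["mtx"],1).tolist(),np.round(c["view"],3).tolist())
print(r.get_time_s())
E
```

```text
pics
top [[514.8, 0.0, 280.1], [0.0, 514.8, 214.7], [0.0, 0.0, 1.0]] [[0.009, -1.0, 0.005, -3.754], [-0.987, -0.01, -0.158, 524.919], [0.158, -0.003, -0.987, 1227.906], [0.0, 0.0, 0.0, 1.0]]
side [[406.5, 0.0, 276.5], [0.0, 406.5, 204.6], [0.0, 0.0, 1.0]] [[0.763, -0.646, 0.017, -413.531], [-0.369, -0.458, -0.809, 208.547], [0.53, 0.611, -0.588, 598.985], [0.0, 0.0, 0.0, 1.0]]
0.1
```

View pics/top0.png

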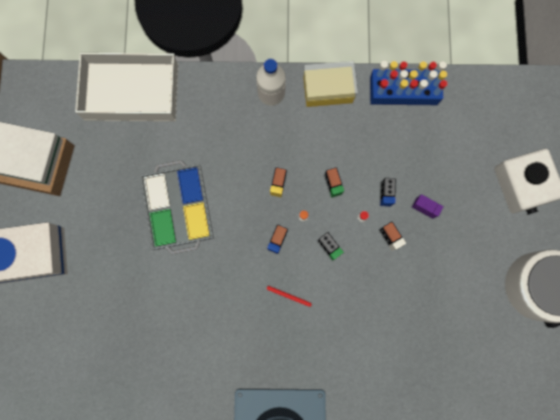

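View pics/side0.png

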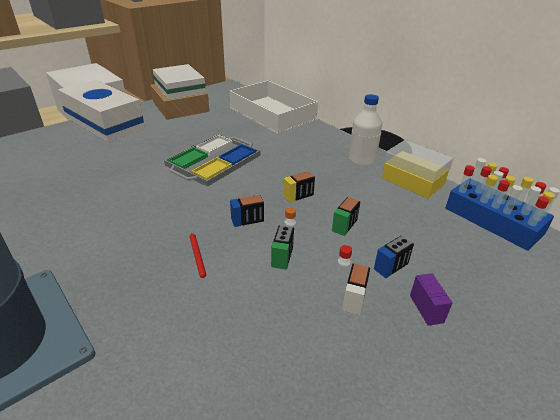

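The top view shows the full, copper-topped cartridges at these pixels:
- yellow (278,181)
- green (334,181)
- blue (277,239)
- white (393,235)

Look-alikes without a seal are spent_blue (388,191), spent_green (330,246) and the purple block (428,206). The caddy pockets are white (157,191), blue (190,184), green (162,227) and yellow (196,220). I'll run the networks on these and measure.

```bash
cat > h.py <<'E'
import numpy as np,cv2
from bench import r
def cloud(n,d):
    c=r.camera_params(n);K,V=c["mtx"],c["view"]
    v,u=np.mgrid[0:d.shape[0],0:d.shape[1]]
    P=np.stack([(u-K[0,2])/K[0,0]*d,(v-K[1,2])/K[1,1]*d,d],-1)
    W=(P-V[:3,3])@V[:3,:3]
    W[d<=0]=np.nan
    return W
E
python3 - <<'E'
from h import *
res={}
for n in("top","side"):
    z=np.load(f"pics/{n}0.npz");p,d=z["p"],z["d"];W=cloud(n,d)
    print(n,"bench z",np.nanmedian(W[300:330,240:260,2]))
    for k in ["cart_blue","cart_yellow","cart_green","cart_white","pocket_blue","pocket_yellow","pocket_green","pocket_white"]:
        for x in r.regions_of(k,n)[:3]:
            m=x["mask"]; w=W[m]; w=w[~np.isnan(w[:,0])]
            zt=np.percentile(w[:,2],90)
            t=w[w[:,2]>(zt-8)][:,:2] if "cart" in k else w[:,:2]
            rc=cv2.minAreaRect(t.astype(np.float32))
            print(n,k,round(x["confidence"],2),np.round(x["point"]),m.sum(),"zt",zt.round(),"rect",np.round(rc[0],1),np.round(rc[1],1),round(rc[2],1), "rgb",p[m].mean(0).round())
p=np.load("pics/top0.npz")["p"]
cv2.imwrite("pics/crop_top.png",cv2.resize(p[140:270,140:450],None,fx=2.55,fy=2.55,interpolation=cv2.INTER_CUBIC)[:,:,::-1])
p=np.load("pics/side0.npz")["p"]
cv2.imwrite("pics/crop_side.png",cv2.resize(p[125:330,155:465],None,fx=2.5,fy=2.5,interpolation=cv2.INTER_CUBIC)[:,:,::-1])
E
```

```text
top bench z 0.3811110455992869
top cart_blue 0.63 [278. 240.] 345 zt 53.0 rect [466.2   7.2] [29.9 64.2] 68.0 rgb [108.  86.  88.]
top cart_yellow 0.83 [279. 182.] 354 zt 54.0 rect [610.3   6.7] [29.7 63.3] 78.3 rgb [148. 112.  71.]
top cart_green 0.97 [337. 185.] 412 zt 53.0 rect [ 611.4 -133. ] [63.7 31.4] 18.0 rgb [100.  92.  66.]
top cart_white 0.72 [156. 196.] 742 zt 17.0 rect [585.3 313.5] [87.9 53.9] 10.7 rgb [209. 206. 194.]
top cart_white 0.66 [390. 235.] 413 zt 54.0 rect [ 477.3 -276.6] [62.9 30.3] 31.2 rgb [132. 104.  89.]
top pocket_blue 0.77 [191. 186.] 732 zt 17.0 rect [604.8 232.2] [91.6 54.7] 12.1 rgb [ 45.  77. 137.]
top pocket_yellow 0.57 [196. 222.] 692 zt 17.0 rect [513.2 212. ] [88.8 51.6] 11.4 rgb [216. 194.  88.]
top pocket_green 0.68 [196. 219.] 704 zt 17.0 rect [513.1 214.8] [89.4 56.1] 10.4 rgb [216. 193.  88.]
top pocket_green 0.58 [163. 228.] 723 zt 17.0 rect [495.1 295. ] [86.7 53. ] 11.8 rgb [ 68. 140.  83.]
top pocket_white 0.65 [157. 192.] 721 zt 17.0 rect [587.4 315.6] [90.9 56.6] 11.7 rgb [211. 209. 196.]
top pocket_white 0.62 [337. 184.] 393 zt 53.0
[... 407 characters left out ...]
.32 [298. 182.] 760 zt 51.0 rect [610.6   6.1] [32.6 64.6] 76.9 rgb [92. 76. 41.]
side cart_white 0.73 [353. 289.] 939 zt 52.0 rect [ 477.1 -277.1] [66.  29.8] 30.9 rgb [139. 120. 106.]
side cart_white 0.2 [296. 184.] 764 zt 51.0 rect [610.7   6.1] [32.6 64.9] 76.9 rgb [92. 77. 42.]
side pocket_yellow 0.77 [210. 170.] 453 zt 18.0 rect [518.1 218.9] [99.  73.6] 6.0 rgb [172. 153.  56.]
side pocket_green 0.71 [189. 158.] 486 zt 17.0 rect [495.6 298.2] [89.2 60.6] 12.6 rgb [ 44. 112.  61.]
side pocket_white 0.63 [217. 146.] 378 zt 17.0 rect [587.1 313.7] [87.9 54.2] 12.1 rgb [165. 163. 152.]
side pocket_white 0.55 [392. 255.] 1057 zt 52.0 rect [ 617.4 -260.4] [126.4  50. ] 3.5 rgb [40. 54. 77.]
```

View pics/crop_top.png

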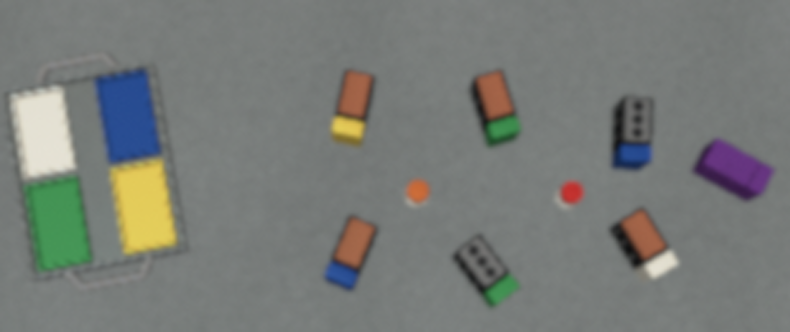

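View pics/crop_side.png

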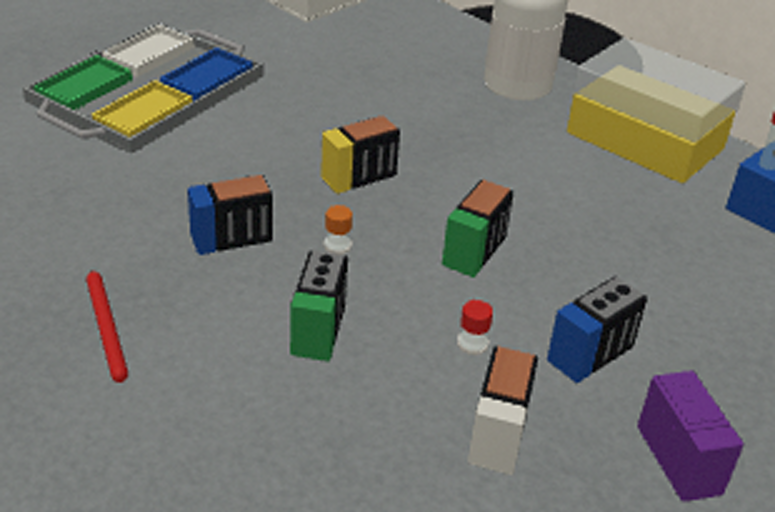

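The crops confirm the choice. In the top crop, copper tops show on yellow (352,95), green (495,95), blue (352,245) and white (645,235). The grey three-well tops at (632,125) and (485,265) are the spent ones and stay put, as does the purple block (733,168). Both cameras agree on the poses to about 2 mm, so I'll start with blue.

```bash
cat >> h.py <<'E'
ANG=11.6
P={"blue":(604.8,232.2),"yellow":(513.2,212.6),"green":(495.2,295.5),"white":(586.8,314.2)}
C=np.mean(list(P.values()),axis=0)
ex=np.array([np.cos(np.radians(ANG)),np.sin(np.radians(ANG))]);ey=np.array([-ex[1],ex[0]])
POCK={k:C+46.5*np.sign((np.array(v)-C)@ex)*ex+42.5*np.sign((np.array(v)-C)@ey)*ey for k,v in P.items()}
CART={"blue":(466.1,7.2,-22),"yellow":(610.3,6.2,-12.8),"green":(611.3,-133.4,17.3),"white":(477.2,-276.8,31)}
def R(a,s=1):
    a=np.radians(a);x=np.array([0,0,-1.]);y=s*np.array([-np.sin(a),np.cos(a),0]);return np.stack([x,y,np.cross(x,y)],1)
def pick(k,s,H=130,gz=17):
    x,y,a=CART[k];r.set_gripper(58,40)
    r.move_to([x,y,H],R(a,s)); r.move_linear([x,y,gz],max_speed=120)
    r.set_gripper(10,40); g=r.get_finger_gap()
    print(k,"gap",g,"F",np.round(r.get_contact_force(),1)); return g
def place(k,s,H=130,gz=17):
    x,y,a=CART[k]; px,py=POCK[k]
    r.move_linear([x,y,H],max_speed=150); print("lift gap",r.get_finger_gap())
    r.move_to([px,py,H],R(ANG,s)); r.move_linear([px,py,gz+17],max_speed=120)
    r.sleep(0.2)
    hit=r.move_linear([px,py,gz+8.5],max_speed=20,stop_force=4)
    print("hit",hit,np.round(r.get_ee_pos(),1),np.round(r.get_contact_force(),1))
def release(k,H=130):
    p=np.array(r.get_ee_pos());r.set_gripper(44);r.move_linear([p[0],p[1],H],max_speed=150);print("t",r.get_time_s())
E
python3 - <<'E'
from h import *
print({k:(v.round(1),np.round(v-P[k],1)) for k,v in POCK.items()})
for s in(1,-1):
  for k in CART:
    x,y,a=CART[k]
    for q in([x,y,17],a),([x,y,130],a),([*POCK[k],26],ANG),([*POCK[k],130],ANG):
        j=r.inverse_kinematics(q[0],R(q[1],s)); print(s,k,None if j is None else np.round(j))
E
```

```text
{'blue': (array([604.1, 231.3]), array([-0.7, -0.9])), 'yellow': (array([513. , 212.6]), array([-0.2,  0. ])), 'green': (array([495.9, 295.9]), array([0.7, 0.4])), 'white': (array([587. , 314.6]), array([0.2, 0.4]))}
1 blue [-13.  35.   8. 122. -11.  23.  72.]
1 blue [-26.  23.  24. 121. -15.  38.  76.]
1 blue [-26.  45.   2.  95.  -2.  40.  79.]
1 blue [-28.  37.   5.  93.  -4.  50.  80.]
1 yellow [-11.  44.   8. 101. -10.  36.  80.]
1 yellow [-19.  35.  19. 100. -15.  48.  85.]
1 yellow [-29.  39.   2. 109.  -3.  32.  77.]
1 yellow [-32.  29.   6. 108.  -4.  43.  78.]
1 green [  4.  45.   6.  98.  -7.  37. 121.]
1 green [ -5.  36.  19.  97. -15.  49. 128.]
1 green [-35.  40.  -1. 106.   1.  34.  66.]
1 green [-37.  31.   2. 104.  -1.  45.  67.]
1 white [ 19.  40.   9. 110. -11.  31. 156.]
1 white [ 16.  29.  12. 108.  -9.  43. 154.]
1 white [-32.  47.  -0.  91.   0.  42.  69.]
1 white [-33.  39.   2.  90.  -1.  52.  71.]
-1 blue [-38.  43.  41. 124. -54.  33. -69.]
-1 blue [-53.  37.  63. 122. -46.  49. -74.]
-1 blue [-47.  50.  33.  96. -36.  45. -75.]
-1 blue [-49.  42.  36.  95. -30.  53. -80.]
-1 yellow [-30.  50.  36. 102. -42.  42. -74.]
-1 yellow [-34.  41.  43. 101. -34.  52. -79.]
-1 yellow [-48.  43.  28. 110. -33.  35. -77.]
-1 yellow [-53.  34.  35. 109. -26.  46. -82.]
-1 green [ -9.  47.  25.  99. -29.  40. -41.]
-1 green [-25.  45.  50.  98. -41.  56. -31.]
-1 green [-56.  44.  28. 107. -33.  37. -86.]
-1 green [-60.  35.  34. 105. -26.  47. -91.]
-1 white [  5.  43.  27. 111. -34.  34.  -4.]
-1 white [-17.  46.  62. 110. -50.  57.  10.]
-1 white [-53.  51.  32.  93. -35.  46. -84.]
-1 white [-55.  43.  36.  91. -29.  55. -88.]
```

```bash
python3 - <<'E'
from h import *
g=pick("blue",1)
if 25<g<35: place("blue",1)
print(np.round(r.get_q()),r.get_time_s())
p,d=r.grab_frame("side"); cv2.imwrite("pics/s1.png",p[:,:,::-1])
E
```

```text
blue gap 29.608084920106958 F [-0.5  0.8  7.3]
lift gap 29.491329642577483
hit True [604.3 231.5  27.7] [-0.7 -0.4  6. ]
[-33.  46.  12.  95. -13.  40.  87.] 8.7083
```

View pics/s1.png

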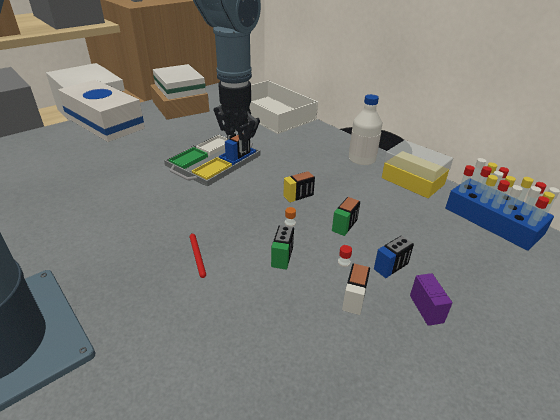

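The blue cartridge is upright in the blue pocket at about (238,150). Contact came at TCP z = 27.7, which matches the pocket floor. I'll release it and check.

```bash
python3 - <<'E'
from h import *
release("blue")
g=pick("yellow",1)
p,d=r.grab_frame("side"); cv2.imwrite("pics/s2.png",cv2.resize(p[125:265,155:365],None,fx=3.5,fy=3.5)[:,:,::-1])
if 25<g<35: place("yellow",1)
E
```

```text
t 9.8833
yellow gap 29.940039967770453 F [-1.  -0.4  5.5]
lift gap 29.597779040192922
hit True [513.1 212.9  27.8] [-0.2 -0.4  5.3]
```

View pics/s2.png

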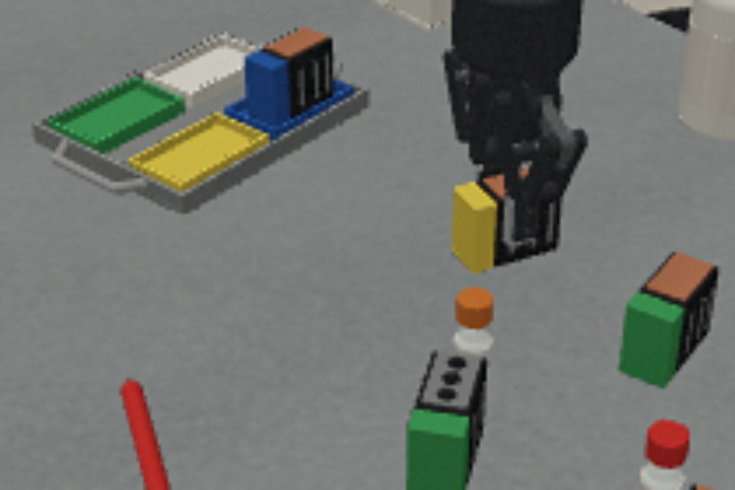

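Blue stands upright inside its pocket at crop (290,75), and the vials and spent cartridges haven't moved. Yellow also touched the floor as expected (z = 27.8). Next are green and white.

```bash
python3 - <<'E'
from h import *
release("yellow")
g=pick("green",1)
if 25<g<35:
    place("green",1)
print(np.round(r.get_q()),r.get_time_s())
p,d=r.grab_frame("side"); cv2.imwrite("pics/s3.png",p[:,:,::-1])
E
```

```text
t 17.0333
green gap 29.59676360615097 F [-0.3 -0.5  5.2]
lift gap 29.660138505445094
hit True [496.  296.2  27.8] [-1.9  0.6  5.6]
[-44.  41.  12. 106. -14.  34.  78.] 24.1833
```

View pics/s3.png

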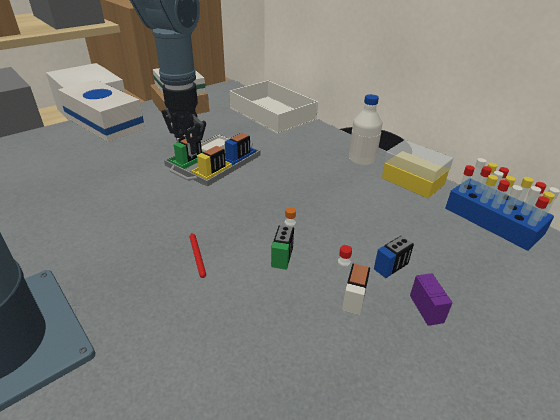

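Green is down in its pocket at (183,153), yellow is at (212,162) and blue at (238,147), all upright. White is still at (356,287), so that's next, using the half-turned grasp to keep joint 7 in range.

```bash
python3 - <<'E'
from h import *
release("green")
g=pick("white",-1)
print(np.round(r.get_q()))
if 25<g<35:
    place("white",-1)
    release("white")
    p=r.get_ee_pos(); r.move_linear([p[0],p[1],250])
    r.move_to([450,-100,300],R(0,-1))
    r.goto_joints([-80.913,30.733,-0.252,88.115,0.149,61.152,-4.079])
for n in("top","side"):
    p,d=r.grab_frame(n); np.savez(f"pics/{n}F.npz",p=p,d=d)
    c=(p[140:270,140:450],2.55) if n=="top" else (p[125:330,155:465],2.5)
    cv2.imwrite(f"pics/{n}F.png",cv2.resize(c[0],None,fx=c[1],fy=c[1],interpolation=cv2.INTER_CUBIC)[:,:,::-1])
    W=cloud(n,d)
    ins=(W[...,2]>45)&(np.hypot(W[...,0]-C[0],W[...,1]-C[1])<130)
    for k,v in POCK.items():
        m=ins&(np.hypot(W[...,0]-v[0],W[...,1]-v[1])<42)
        if not m.any(): continue
        w=W[m]; w=w[w[:,2]>56]; rc=cv2.minAreaRect(w[:,:2].astype(np.float32)); dlt=np.array(rc[0])-v
        print(n,k,"z",np.percentile(w[:,2],[50,90]).round(1),"off x,y",round(dlt@ex,1),round(dlt@ey,1),np.round(rc[1],1),round(rc[2],1))
print(r.get_time_s())
E
```

```text
t 25.3583
white gap 29.28332132074468 F [0.5 1.6 6.1]
[ -6.  50.  44. 111. -53.  42.  11.]
lift gap 29.46297475054397
hit True [587.1 314.8  27.7] [-1.   0.3  5.2]
t 34.8667
top blue z [60.6 63.7] off x,y -2.7 -2.3 [64.6 30.2] 11.1
top yellow z [60.4 64.1] off x,y -1.5 -2.6 [64.4 30.5] 11.3
top green z [60.7 64.2] off x,y -0.2 -2.5 [63.2 30.6] 10.8
top white z [60.3 63.7] off x,y 0.1 -2.4 [64.7 30.1] 11.3
side blue z [60.3 61.7] off x,y -0.4 -3.1 [64.6 30.3] 10.0
side yellow z [60.2 61.8] off x,y -1.0 -2.5 [63.5 31.9] 11.2
side green z [60.1 61.7] off x,y 1.0 -3.6 [63.2 31.3] 10.7
side white z [60.  61.5] off x,y 0.1 -1.9 [63.3 32.5] 14.2
40.3417
```

```bash
ls pics
```

```text
crop_side.png
crop_top.png
s1.png
s2.png
s3.png
side0.npz
side0.png
sideF.npz
sideF.png
top0.npz
top0.png
topF.npz
topF.png
```

View pics/topF.png

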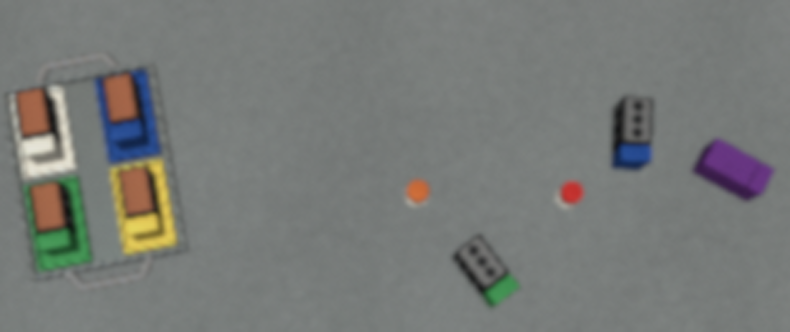

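View pics/sideF.png

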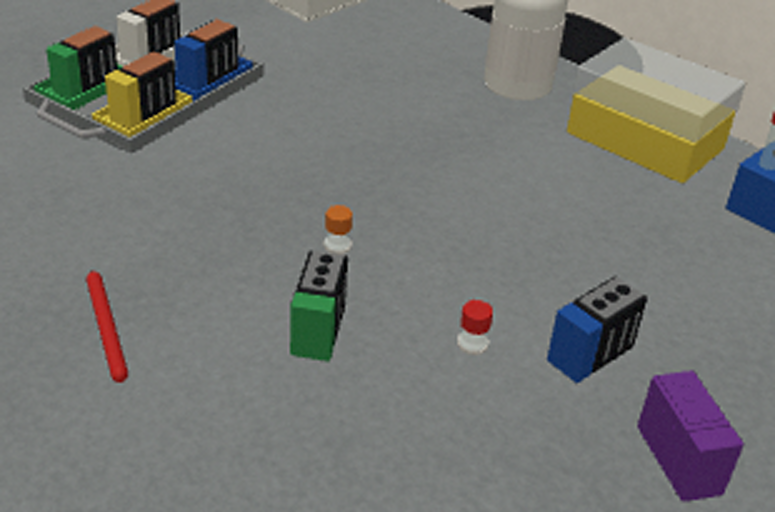

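All four copper-topped cartridges stand upright in their matching pockets. In the top crop they are white (37,125), blue (123,110), green (50,218) and yellow (141,203). Their tops are at about 60–61 mm, the height expected on the pocket floor. The spent ones, the vials and the purple block haven't moved. I'll hand the job in.

```bash
python3 - <<'E'
from h import *
print(r.get_finger_gap(),r.get_time_s()); r.finish_job()
E
```

```text
43.67939995929836 40.3417
the job is handed in; nothing more can be done
```

The job is done and handed in at about 40 s: the blue, yellow, green and white full cartridges each stand upright in the pocket of their own colour. I lowered each one until the tool felt the pocket floor (TCP z about 27.7 mm, 5–6 N), then released it.

**Last checks, both cameras:**
- **Height:** the tops are at 60–61 mm, which matches standing on the pocket floor.
- **Position:** each is within about 4 mm of its pocket centre, inside the 8 mm clearance.
- **Everything else:** the two spent cartridges, the purple look-alike, the vials and the pen look unmoved.

**Disagreements:**
- **Networks:** they reported some wrong matches, such as the white pocket as `cart_white`, a green cartridge as `pocket_white` and the yellow pocket as `pocket_green`. I rejected those against the pictures.
- **White's angle:** for the placed white cartridge, the side camera read 14° and the top camera 11°. It is partly hidden from the side, so I relied on the top view.

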